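Load the probe and index the slide one slot toward the flask

ROBOT

A 6-joint arm with a two-finger parallel gripper is mounted at the origin on a cart in front of the work surface, level with it; the furniture and walls round the work are solid. World frame = base frame: x ahead of the robot, y to its left, z up, the work surface at z = 0. Lengths are in m, angles in degrees, forces in N, time in s.
With the tool pointing down it reaches from about 0.3 to 0.75 m from the base axis. Payload 8.5 kg.
Tool frame: the origin (TCP) lies at the very end of the fingers, on their centre line; the grasp point (between the pads) lies 19 mm behind it; z points along the fingers, y is the direction in which the jaws open and shut (so a half turn about z gives the same grasp; the last joint's range is limited). The gripper opens to 85 mm and grips with 20 to 120 N. Pads are 22 mm wide; open, the fingers measure 114 mm over their backs; the gripper's body (76 mm by 85 mm) begins 54 mm behind the grasp point. The pads swing forward as they close: fully open they stand 13 mm farther back than shut.
Start: joints at [-78.111, 21.807, 74.336, -0, 83.858, -12.336], TCP at [0.226, -0.502, 0.231] pointing down, gripper open.
Joint ranges: [-178.18, 178.18], [-50.72, 133.34], [12.68, 142.11], [-81.47, 261.47], [9.98, 163.14], [-165.26, 165.26]. Speed limits (degrees/s): [136.94, 136.94, 180, 180, 180, 180].

INTERFACE

Orientations are given as a 3x3 rotation matrix whose columns are the frame's x, y, z axes.
In Python, from rig import env, vision, close_job, spotter gives the robot as it stands. The module is installed in compiled form; this text tells all that it offers.
- The arm moves only by the tool jog_arm, never from a script. Its argument "plan" is a list that holds one entry, the list of rows, each a list of 6 numbers: the shift along the tool's x, y, z in units of 40 mm (1.0 is 40 mm), then the turn, a rotation vector about the tool's x, y, z in units of 0.15 rad (1.0 is 0.15 rad). A call has 1 to 10 rows; each row shifts and turns the commanded pose from where the row before left it, along the tool's axes as they then stand; what a row does not reach is not made up. A row lasts 1/10 s, in which the tool goes at most 50 mm and 8.59 degrees, less where a joint would pass 70% of its speed; a pose out of reach is approached as far as the arm can. A call with a number of a shift or a turn outside -1 to 1 is refused whole. A call with a gripper value outside its range is refused whole. "grip" is the opening, from -1 (shut) to 1 (fully open), set as the call begins (left out, the last holds). The fingers move at their own pace and stop on an object; "squeeze" is the grip in N (left out, the last holds). Time passes only in rows, so rows that do not move let the fingers close. It gives the time, the measured TCP pose, the force and the opening at its end, in the units of the state.
- env.observe(): the state, without advancing time (a new reading comes with each control period).
- vision.get_image(name): name is "scene" or "top" or "wrist"; returns (picture, depth): 480x640x3 uint8, red, green, blue; 480x640 float32, m along the optical axis (not along the pixel's ray), 0 where there is no reading.
- vision.camera_info(name): a dict with "fx", "fy", "cx", "cy" (pixels), "rvec" (rotation vector, rad) and "tvec" (3), from world to camera coordinates, as OpenCV has them. Camera axes: x right, y down, z forward; pixel columns grow to the right and rows downward; lengths in m; the calibration is good to about 2 mm. A picture is of the moment at which its call begins: read the wrist's pose just before it. camera_info takes no time and is no camera call; for the wrist camera it gives the pose at the moment of the call.
- close_job(): hands the job in, once; it reports no verdict.
Trained networks look in the newest picture that a camera, given by its name, has taken for a name from the list of things; names that differ only in an ending like _2 or _b are one class to them, and where a whole thing is asked for, a point or a joint stands for the part that bears it (a point fixed in the world has none). Each returns a list of dicts, best first, with "score" (0 to 1); they miss things now and then, are a little off and sometimes report something else, mostly with a low value. They report only what shows in the picture. A call takes as long as a camera call.
- spotter.trace(camera, query): "pixels" (480x640 bool, what is visible of it) and "rect" ([left, top, right, bottom] in pixels, round what is visible of it).
The state is a dict: "time_s": time; "q": joint angles; "qvel": joint speeds; "joint_efforts": joint torques, N m; "position": TCP position; "tool_rot": TCP orientation; "ft_force": force on the tool from outside, world axes, zero at the start; "wrist_torque": the same for the moment, N m; "grip_width": finger opening in m.
Only numpy, scipy, OpenCV 4.12 (cv2) and the standard library are available. Lean on these libraries where they do the work, as an engineer would, in place of code of your own. Each camera call takes 0.05 s, during which the arm holds its last target.

TASK

Take the yellow-handled probe out of its grey parking block and push its needle fully home in the white socket of the blue slide. Then pull up the red lock knob, move the slide along its rail to the very next slot towards the conical flask that stands just beyond one end of the rail, and let the lock pin drop fully into that slot. Finish while still holding the knob with the pin down; do not let go, and leave the flask and the beaker at the other end where they stand.

Things in the scene. Friction and masses are not known exactly. Their poses are not given: they have to be found in the camera images.
- rail: Straight aluminium rail fixed to the worktop, 276 mm long along its own y axis, 50 mm wide (feet 76 mm) and 40 mm high, black end caps 44 mm high. Origin: centre of its underside; x across, y along, z up. A steel ladder strip on its top has five slots, each 12.5 mm long, at y = -80, -40, 0, 40 and 80 mm.
- slide (a joint): Position in m of the blue slide (carriage) along the rail's +y; 0 is the middle slot, where it starts (pin play about 2 mm either way), the neighbouring slots are at -0.040 and +0.040, end stops at 0.088 either way. The slide is 56 mm long and 68 mm wide, its top at 54 mm above the worktop; friction about 2 N. The lock pin blocks it while it is in a slot. The socket and the knob travel with it.
- lock (a joint): Height in m of the lock plunger: 0 = pin fully down in a slot, upper stop 0.016. The 8 mm thick pin enters the slots by 8 mm, so it is clear above 0.008; between slots it rests on a rung at 0.008. A spring pulls it down with 3 N at 0 and 5.4 N at 0.016.
- knob: Red round knob on top of the lock plunger, over the rail's centre line, 26 mm in diameter and 30 mm high; origin at its centre, 87 mm above the worktop when the pin is down. It sits on an 18 mm thick steel neck, 18 mm high, on the slide's top. z up; it rises and travels with the plunger.
- socket (a point): Centre of the open mouth of the round hole in the white socket block (38 x 38 mm, top at 54 mm above the worktop) on the slide's far side, 90 mm along the rail's +x from the knob's axis. Hole straight down, 9.5 mm in diameter, 41 mm deep, rim chamfered 2 mm. Axes are those of the rail, z up.
- probe: Probe with a yellow handle: steel needle 7 mm thick and 38 mm long below (tip tapered over 4 mm), then a dark collar 20 mm in diameter and 4 mm high, then the handle, 16 mm in diameter and 48 mm long, with a black band. 90 mm long in all, 40 g nominal. Origin at the needle's tip, z along the probe towards the handle. It starts upright in the parking block, collar resting on the block's top; fully home, the collar rests on the socket's top.
- probe_tip (a point): The tip of the probe's needle, same point and axes as the probe's origin.
- holder: Grey parking block fixed to the worktop, 50 x 50 mm and 45 mm high, with a 62 mm square rubber foot; the probe stands in its hole (9.5 mm, 41 mm deep). Origin: centre of its underside.
- flask: Small conical glass flask, 62 mm in diameter and 104 mm high, standing beyond one end of the rail (either end); it shows the side to which the slide has to go. Origin: centre of its underside. Bystander.
- beaker: Small glass beaker, 57 mm in diameter and 72 mm high, standing beyond the other end of the rail. Origin: centre of its underside. Bystander.

How it is judged (in metres and radians):
On the way, in this order (a step that is already met when the one before it is completed fails the run):
1. the probe is fully home in the socket of the slide, which is still locked in the middle slot (horizontal distance between probe_tip and socket below 0.005 m and z of probe_tip in the frame of socket below -0.034 m and angle between probe's own z axis and vertical below 0.12 rad and value of joint lock below 0.002 m and value of joint slide between -0.006 and 0.006 m), for 0.2 s.
2. the lock pin is pulled clear of the middle slot (value of joint lock above 0.0085 m and value of joint slide between -0.012 and 0.012 m), for 0.05 s.
3. the pin is down in the next slot on the flask's side (((y of flask in the frame of rail above 0 m and value of joint slide between 0.0365 and 0.0435 m) or (y of flask in the frame of rail below 0 m and value of joint slide between -0.0435 and -0.0365 m)) and value of joint lock below 0.002 m), for 0.2 s.
At the end, for the whole second after the job is handed in: Slide within 3.5 mm of the next slot on the flask's side, at rest, pin down within 2 mm; probe home, unheld (tip 34 mm or more below the mouth, 5 mm off-centre at most, upright within 7 degrees); fingers hold the knob with over 2 N; flask and beaker within 20 mm of their places (all of step 3 and horizontal distance between probe_tip and socket below 0.005 m and z of probe_tip in the frame of socket below -0.034 m and angle between probe's own z axis and vertical below 0.12 rad and contact force between the fingers and knob above 2 N and contact force between the fingers and probe below 0.5 N and velocity of joint slide between -0.01 and 0.01 m/s and distance of each of flask, beaker from where it was at the start of the episode below 0.02 m); the arm keeps its last pose, push and grip.
It fails at once if the flask or the beaker is shifted by more than 20 mm or tipped over (distance of any of flask, beaker from where it was at the start of the episode above 0.02 m or angle between any of flask, beaker's own z axis and vertical above 0.35 rad).
It also fails if it takes over 48 s, if anything falls off the work surface, if the arm or the gripper's body presses on something with over 40 N, if the wrist force passes 120 N, or if a joint passes its speed limit or range.

## Working session

There is one attempt and no reset: what is moved stays moved. The work goes in short steps, Python scripts to look and compute and a tool call to move; the robot and the scene stay as the last step left them, time stands still between calls to the robot, and variables do not carry over. Pictures are saved under pics/ and viewed, and the job is handed in when it is done.

Besides the shell and the picture viewer there is one more tool, called after "Emit:" as name(argument=value, ...), one argument or row to a line, values as JSON. jog_arm: Moves the arm, as the interface text tells. Its arguments: {"type":"object","properties":{"plan":{"type":"array"},"grip":{"type":"number"},"squeeze":{"type":"number"}},"required":["plan"]}

```bash
mkdir -p pics; cat > h.py <<'E'
import numpy as np, cv2
from rig import env, vision, close_job, spotter
def cam(n):
    c=vision.camera_info(n); R=cv2.Rodrigues(np.array(c["rvec"],float))[0]; return c,R,np.array(c["tvec"],float).ravel()
def cloud(n,depth):
    c,R,t=cam(n); v,u=np.mgrid[0:480,0:640]
    P=np.stack([(u-c["cx"])/c["fx"]*depth,(v-c["cy"])/c["fy"]*depth,depth],-1)
    return (P-t)@R
def save(n,img): cv2.imwrite("pics/"+n+".png",img[:,:,::-1])
E
python3 - <<'E'
from h import *
o=env.observe(); print(o)
for n in("scene","top"):
    i,d=vision.get_image(n); save(n+"0",i); P=cloud(n,d)
    np.savez("/tmp/"+n,i=i,d=d,P=P)
    for q in ["rail","slide","knob","socket","probe","holder","flask","beaker"]:
        for r in spotter.trace(n,q)[:2]:
            m=r["pixels"]&(d>0); p=P[m]
            print(n,q,round(r["score"],2),np.round(r["rect"]), m.sum(), np.round(np.median(p,0),3) if m.sum() else None, np.round(np.percentile(p,[2,98],axis=0),3).tolist() if m.sum() else None)
E
```

```text
{'time_s': 0.0, 'q': array([-7.81109963e+01,  2.18416089e+01,  7.43875606e+01, -1.95008500e-03,
        8.38576271e+01, -1.23376269e+01]), 'qvel': array([ 0.08528847,  0.01879825,  0.08651371,  0.07687037, -0.07322508,
        0.04861328]), 'joint_efforts': array([ 1.21778226e-03, -4.48454368e+01, -2.31274474e+01, -1.20941231e-04,
        4.71151929e-03, -4.05358776e-06]), 'position': array([ 0.22559893, -0.50126217,  0.23068946]), 'tool_rot': array([[ 9.11928034e-01,  4.10350024e-01, -3.45205490e-04],
       [ 4.10350066e-01, -9.11926887e-01,  1.47541818e-03],
       [ 2.90635718e-04, -1.48713030e-03, -9.99998852e-01]]), 'ft_force': array([-0.88777859, -0.30479401, -0.09876032]), 'wrist_torque': array([ 0.03977986,  0.0049422 , -0.00804372]), 'grip_width': 0.0855576998838571}
scene slide 0.77 [254. 240. 330. 288.] 1838 [0.586 0.098 0.053] [[0.529, 0.053, 0.01], [0.668, 0.126, 0.102]]
scene knob 0.55 [303. 239. 318. 259.] 210 [0.561 0.088 0.095] [[0.553, 0.056, 0.053], [0.576, 0.096, 0.103]]
scene socket 0.87 [254. 243. 334. 288.] 1907 [0.584 0.097 0.052] [[0.529, 0.036, -0.0], [0.67
[... 965 characters left out ...]
, 0.055, 0.032], [0.667, 0.119, 0.102]]
top socket 0.73 [392. 210. 429. 241.] 744 [ 0.602 -0.124  0.029] [[0.574, -0.146, -0.001], [0.625, -0.096, 0.072]]
top probe 0.66 [291. 188. 325. 260.] 1550 [0.584 0.09  0.053] [[0.53, 0.054, 0.027], [0.667, 0.118, 0.102]]
top probe 0.64 [300. 232. 319. 242.] 162 [0.563 0.081 0.1  ] [[0.552, 0.07, 0.075], [0.575, 0.094, 0.104]]
top holder 0.69 [304. 287. 340. 327.] 802 [0.432 0.061 0.043] [[0.399, 0.031, 0.003], [0.463, 0.094, 0.047]]
top flask 0.98 [202. 249. 235. 282.] 749 [0.511 0.263 0.042] [[0.484, 0.245, 0.005], [0.539, 0.295, 0.104]]
top beaker 0.92 [394. 212. 428. 240.] 719 [ 0.602 -0.124  0.029] [[0.574, -0.147, 0.006], [0.625, -0.096, 0.072]]
```

```bash
python3 - <<'E'
from h import *
for n,b in(("scene",(180,420,180,390)),("top",(180,450,160,350))):
    z=np.load("/tmp/"+n+".npz"); i=z["i"]; c=i[b[2]:b[3],b[0]:b[1]]
    save(n+"crop",cv2.resize(c,None,fx=2.8,fy=2.8,interpolation=cv2.INTER_CUBIC))
z=np.load("/tmp/top.npz");P=z["P"];I=z["i"].astype(int)
# knob top
def st(name,m):
    p=P[m]; print(name,m.sum(),np.round(p.mean(0),4),np.round(p.min(0),3),np.round(p.max(0),3))
x,y,h=P[...,0],P[...,1],P[...,2]
st("knobtop",(h>.098)&(h<.107)&(abs(x-.563)<.03)&(abs(y-.081)<.03))
st("probetop",(h>.08)&(h<.11)&(abs(x-.432)<.03)&(abs(y-.062)<.03))
m=(h>.037)&(h<.049)&(abs(x-.432)<.035)&(abs(y-.062)<.035); st("holdertop",m)
print(cv2.minAreaRect(P[m][:,:2].astype(np.float32)*1000))
# rail top
m=(h>.034)&(h<.047)&(x>.48)&(x<.64)&(y>-.07)&(y<.24)
st("rail",m); r=cv2.minAreaRect(P[m][:,:2].astype(np.float32)*1000); print(r, cv2.boxPoints(r))
# white socket
m=(h>.048)&(h<.058)&(x>.615)&(x<.69)&(abs(y-.1)<.05); st("sock",m); print(cv2.minAreaRect(P[m][:,:2].astype(np.float32)*1000))
m=(h>.048)&(h<.058)&(x>.5)&(x<.69)&(abs(y-.1)<.07); st("slide+sock",m); r=cv2.minAreaRect(P[m][:,:2].astype(np.float32)*1000);print(r)
E
```

```text
knobtop 127 [0.5646 0.0822 0.101 ] [0.552 0.07  0.098] [0.575 0.094 0.106]
probetop 64 [0.4312 0.0628 0.0947] [0.424 0.055 0.088] [0.439 0.07  0.099]
holdertop 561 [0.4312 0.0628 0.0443] [0.403 0.034 0.04 ] [0.461 0.093 0.049]
((431.1900939941406, 63.1675910949707), (49.73099136352539, 50.04110336303711), 15.063024520874023)
rail 1787 [0.564  0.0843 0.0397] [ 0.504 -0.057  0.034] [0.639 0.222 0.047]
((582.6292114257812, 88.07086181640625), (105.65834045410156, 275.67510986328125), 14.700932502746582) [[496.54993  207.98947 ]
 [566.50903  -58.66105 ]
 [668.7085   -31.847748]
 [598.7494   234.80276 ]]
sock 452 [0.6445 0.1021 0.0527] [0.615 0.082 0.048] [0.674 0.127 0.057]
((641.915771484375, 101.45835876464844), (60.16292190551758, 37.744659423828125), 14.192951202392578)
slide+sock 1310 [0.5947 0.0896 0.0529] [0.527 0.049 0.048] [0.674 0.127 0.058]
((601.547119140625, 91.33599090576172), (143.52117919921875, 55.978759765625), 13.876230239868164)
```

View pics/topcrop.png

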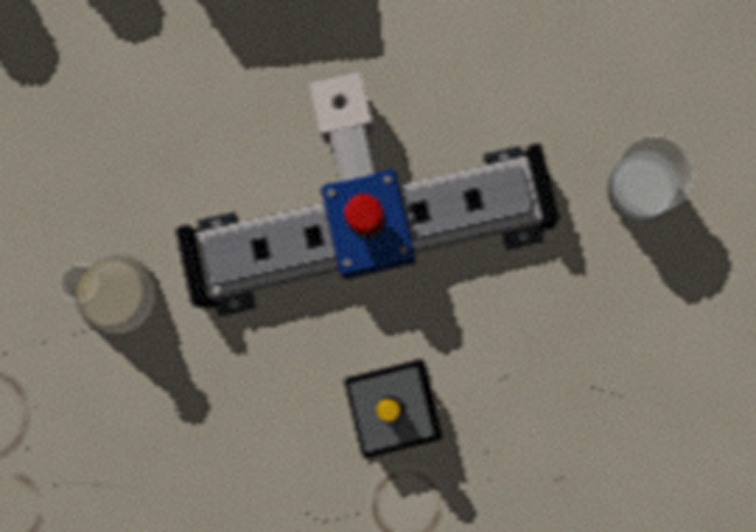

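View pics/scenecrop.png

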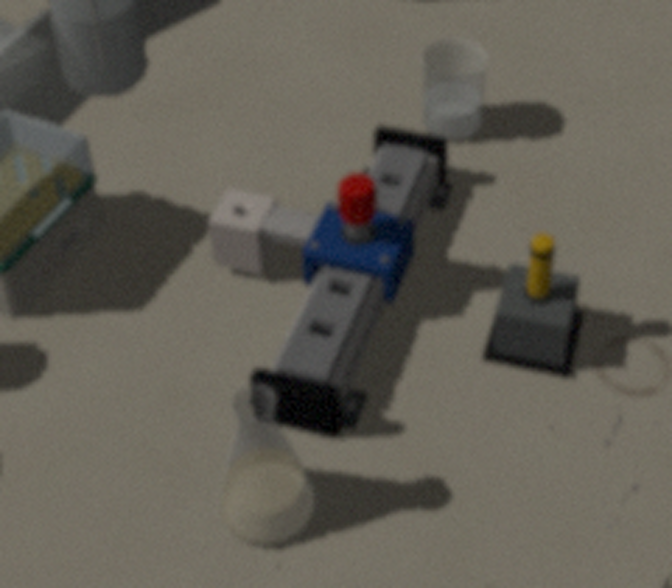

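```bash
cat >> h.py <<'E'
def to(target,rot=None):
    o=env.observe(); R=np.array(o["tool_rot"]); d=R.T@(np.array(target)-o["position"])
    print("t",round(o["time_s"],2),"pos",np.round(o["position"],4),"delta tool units",np.round(d/.04,3),"mm",np.round(d*1000,1))
    Rd=np.array(rot) if rot is not None else None
    if rot is not None:
        rv=cv2.Rodrigues(R.T@Rd)[0].ravel(); print("turn units",np.round(rv/.15,3), "deg",np.round(np.degrees(rv),2))
def RT(yaw):
    c,s=np.cos(np.radians(yaw)),np.sin(np.radians(yaw)); return np.array([[c,s,0],[s,-c,0],[0,0,-1.]])
E
python3 - <<'E'
from h import *
i,d=vision.get_image("wrist"); save("w0",i)
to([.431,.063,.19],RT(14.3))
E
```

```text
t 0.95 pos [ 0.2257 -0.5016  0.2313] delta tool units [ 10.473 -10.765   1.033] mm [ 418.9 -430.6   41.3]
turn units [0.    0.    1.155] deg [0.   0.   9.93]
```

View pics/scene0.png

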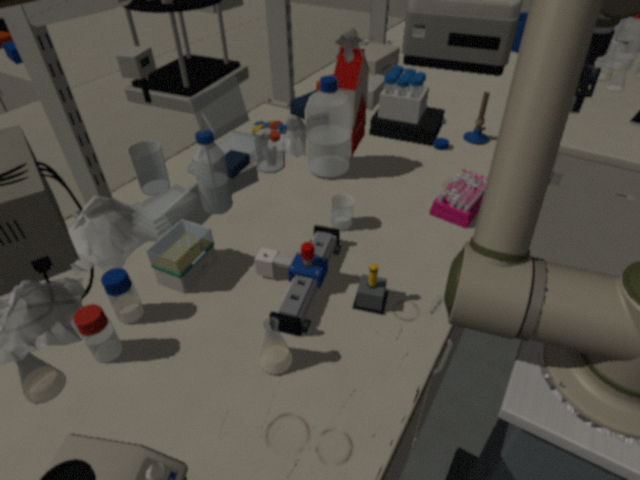

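View pics/top0.png

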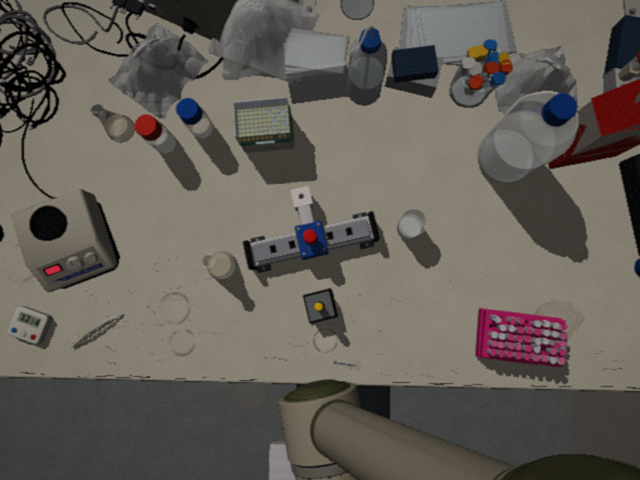

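Emit:
jog_arm(
  plan=[
    [[0.85,-0.88,0,0,0,0],[0.85,-0.88,0,0,0,0],[0.85,-0.88,0,0,0,0],[0.85,-0.88,0,0,0,0],[0.85,-0.88,0,0,0,0],[0.85,-0.88,0,0,0,0],[0.85,-0.88,0,0,0,0],[0.85,-0.88,0,0,0,0],[0.85,-0.88,0,0,0,0],[0,0,0,0,0,0.58]],
  ],
  grip=1,
)

```text
time_s: 1.95
position: [0.3755, -0.0821, 0.2316]
tool_rot: [[0.942, 0.336, 0.001], [0.336, -0.942, 0.001], [0.001, -0.001, -1.0]]
ft_force: [0.3, -0.6, 0.3]
grip_width: 0.0855
```

```bash
python3 - <<'E'
from h import *
to([.431,.063,.19],RT(14.3))
E
```

```text
t 1.95 pos [ 0.3755 -0.0821  0.2316] delta tool units [ 2.526 -2.949  1.044] mm [ 101.  -118.    41.8]
turn units [-0.004 -0.007  0.621] deg [-0.03 -0.06  5.34]
```

Emit:
jog_arm(
  plan=[
    [[0,0,0,0,0,0.5],[0.65,-0.7,0,0,0,0],[0.65,-0.7,0,0,0,0],[0.65,-0.7,0,0,0,0],[0,0,0,0,0,0],[0,0,0,0,0,0]],
  ],
)

```text
time_s: 2.55
position: [0.4284, 0.0146, 0.2312]
tool_rot: [[0.966, 0.26, -0.0], [0.26, -0.966, -0.0], [-0.0, 0.0, -1.0]]
ft_force: [-0.4, -0.2, -0.6]
grip_width: 0.0854
```

```bash
python3 - <<'E'
from h import *
to([.431,.063,.19],RT(14.3))
i,d=vision.get_image("wrist"); save("w1",i); P=cloud("wrist",d); np.savez("/tmp/w1",i=i,d=d,P=P)
for q in ["knob","socket","probe","holder"]:
    for r in spotter.trace("wrist",q)[:2]:
        m=r["pixels"]&(d>0); p=P[m]
        print(q,round(r["score"],2),np.round(r["rect"]),m.sum(),np.round(np.median(p,0),4) if m.sum() else None)
E
```

```text
t 2.55 pos [0.4284 0.0146 0.2312] delta tool units [ 0.378 -1.152  1.03 ] mm [ 15.1 -46.1  41.2]
turn units [0.001 0.003 0.088] deg [0.01 0.02 0.76]
knob 0.88 [256.   3. 291.  14.] 489 [0.555  0.0743 0.0947]
socket 0.67 [238.   1. 315.  57.] 4762 [0.5486 0.0731 0.0537]
probe 0.55 [239. 179. 275. 218.] 809 [0.4356 0.0586 0.0908]
holder 0.57 [232. 146. 307. 220.] 4337 [0.4423 0.0548 0.0443]
holder 0.35 [240.   0. 318.  57.] 4688 [0.5488 0.0729 0.0537]
```

View pics/w1.png

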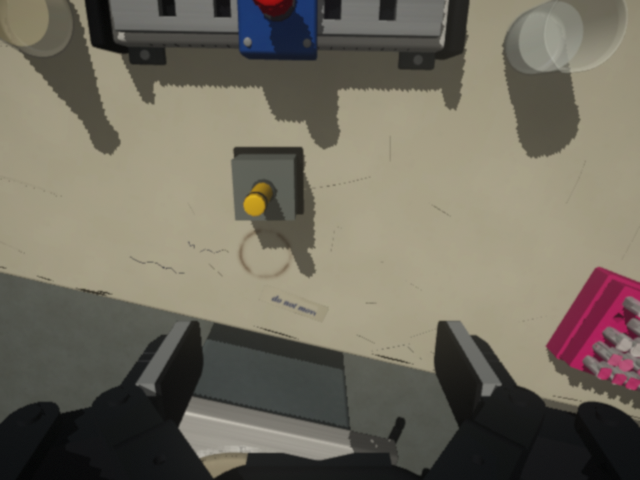

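```bash
python3 - <<'E'
from h import *
z=np.load("/tmp/w1.npz");P=z["P"];x,y,h=P[...,0],P[...,1],P[...,2]
m=(h>.0935)&(h<.102)&(abs(x-.432)<.03)&(abs(y-.062)<.03); p=P[m]
print(m.sum(),p.mean(0),p.min(0),p.max(0)); print(cv2.minEnclosingCircle(p[:,:2].astype(np.float32)*1000))
m=(h>.0425)&(h<.047)&(abs(x-.432)<.04)&(abs(y-.062)<.04); print(m.sum(),cv2.minAreaRect(P[m][:,:2].astype(np.float32)*1000))
m=(h>.037)&(h<.043)&(x>.48)&(y>-.08)&(y<.24); p=P[m][:,:2]
# near edge of the rail, fit line
for yy in []: pass
r=cv2.minAreaRect(p.astype(np.float32)*1000); print(m.sum(),r)
E
```

```text
386 [0.43208483 0.05972867 0.09646764] [0.42407534 0.05221892 0.09363532] [0.43946091 0.06728735 0.09874942]
((431.78985595703125, 60.06944274902344), 8.029094696044922)
2934 ((431.3565979003906, 59.981040954589844), (50.29559326171875, 50.26771545410156), 15.100409507751465)
8288 ((550.4195556640625, 76.14482879638672), (38.623050689697266, 275.9489440917969), 15.016572952270508)
```

Emit:
jog_arm(
  plan=[
    [[0.38,-0.6,0.6,0,0,0],[0,-0.5,0.9,0,0,0],[0,0,0.9,0,0,0],[0,0,0,0,0,0],[0,0,0,0,0,0]],
  ],
)

```text
time_s: 3.3
position: [0.4322, 0.06, 0.1361]
tool_rot: [[0.966, 0.257, 0.0], [0.257, -0.966, -0.0], [0.0, 0.0, -1.0]]
ft_force: [0.2, -1.0, 0.5]
grip_width: 0.0854
```

```bash
python3 - <<'E'
from h import *
to([.4318,.0602,.058],RT(15))
i,d=vision.get_image("wrist"); save("w2",i); P=cloud("wrist",d); np.savez("/tmp/w2",i=i,d=d,P=P)
x,y,h=P[...,0],P[...,1],P[...,2]
m=(h>.0935)&(h<.102)&(abs(x-.432)<.03)&(abs(y-.062)<.03)&(i[...,0]>i[...,2]*1.8); p=P[m]
print(m.sum(),p.mean(0),p.min(0),p.max(0)); print(cv2.minEnclosingCircle(p[:,:2].astype(np.float32)*1000))
m=(h>.098)&(h<.107)&(abs(x-.563)<.03)&(abs(y-.081)<.03);p=P[m]; print("knob",m.sum()); print(cv2.minEnclosingCircle(p[:,:2].astype(np.float32)*1000))
E
```

```text
t 3.3 pos [0.4322 0.06   0.1361] delta tool units [-0.008 -0.007  1.954] mm [-0.3 -0.3 78.1]
turn units [ 0.001 -0.    -0.013] deg [ 0.01 -0.   -0.11]
777 [0.43334909 0.06072053 0.09694291] [0.42511801 0.05276203 0.09350838] [0.44076201 0.06832537 0.09947445]
((432.8043518066406, 60.48262405395508), 8.01393985748291)
knob 4
((553.2626953125, 77.39029693603516), 1.381016731262207)
```

View pics/w2.png

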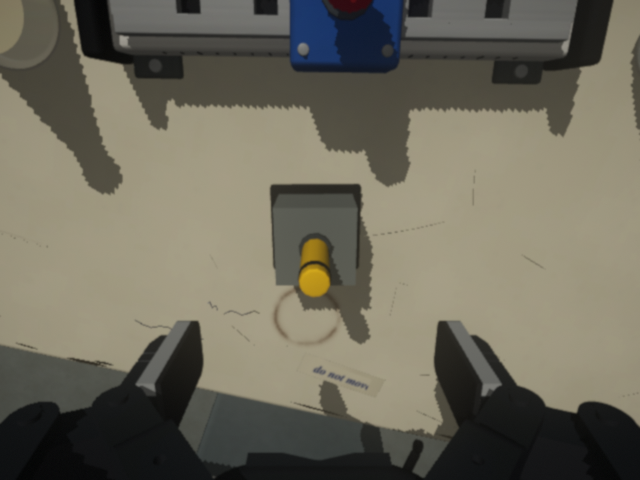

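Emit:
jog_arm(
  plan=[
    [[0.02,0,0.98,0,0,0],[0,0,0.97,0,0,0],[0,0,0,0,0,0],[0,0,0,0,0,0]],
  ],
)

```text
time_s: 3.75
position: [0.4336, 0.0604, 0.059]
tool_rot: [[0.966, 0.257, 0.002], [0.257, -0.966, -0.0], [0.002, 0.001, -1.0]]
ft_force: [0.4, 0.0, -0.4]
grip_width: 0.0854
```

Emit:
jog_arm(
  plan=[
    [[0,0,0,0,0,0],[0,0,0,0,0,0],[0,0,0,0,0,0],[0,0,0,0,0,0],[0,0,0,0,0,0],[0,0,0,0,0,0],[0,0,0,0,0,0],[0,0,0,0,0,0]],
  ],
  grip=-1,
  squeeze=40,
)

```text
time_s: 4.55
position: [0.4327, 0.0608, 0.0577]
tool_rot: [[0.966, 0.258, 0.0], [0.258, -0.966, -0.0], [0.0, 0.0, -1.0]]
ft_force: [-1.3, -0.0, 6.4]
grip_width: 0.015
```

Emit:
jog_arm(
  plan=[
    [[0,0,-0.5,0,0,0],[0,0,-0.8,0,0,0],[0,0,-0.9,0,0,0],[0,0,-0.9,0,0,0],[0,0,0,0,0,0],[0,0,0,0,0,0]],
  ],
)

```text
time_s: 5.15
position: [0.4324, 0.0609, 0.1813]
tool_rot: [[0.966, 0.258, 0.001], [0.258, -0.966, -0.0], [0.001, 0.0, -1.0]]
ft_force: [-0.4, -0.5, -0.4]
grip_width: 0.0154
```

```bash
python3 - <<'E'
from h import *
to([.652,.104,.18],RT(15))
i,d=vision.get_image("wrist"); save("w3",i); P=cloud("wrist",d); np.savez("/tmp/w3",i=i,d=d,P=P)
x,y,h=P[...,0],P[...,1],P[...,2]
m=(h>.095)&(h<.107)&(abs(x-.563)<.03)&(abs(y-.081)<.03);p=P[m]; print("knob",m.sum()); print(cv2.minEnclosingCircle(p[:,:2].astype(np.float32)*1000))
i,d=vision.get_image("scene"); save("s3",cv2.resize(i[200:380,220:460],None,fx=3,fy=3,interpolation=cv2.INTER_CUBIC))
E
```

```text
t 5.15 pos [0.4324 0.0609 0.1813] delta tool units [5.582 0.374 0.036] mm [223.3  15.    1.4]
turn units [ 0.001 -0.004 -0.006] deg [ 0.01 -0.03 -0.05]
knob 929
((561.7543334960938, 79.32170867919922), 12.337239265441895)
```

View pics/w3.png

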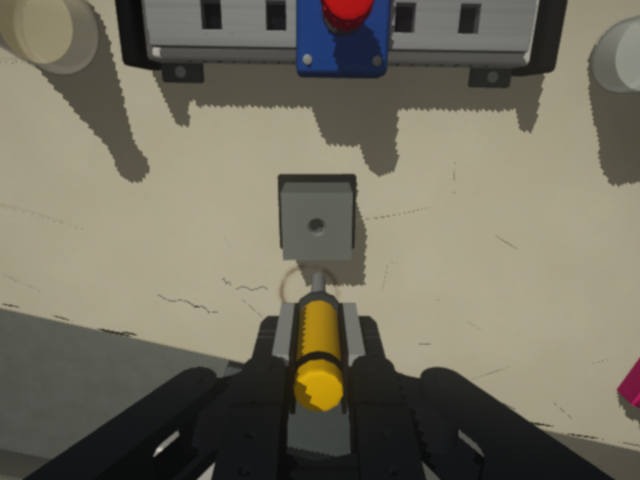

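View pics/s3.png

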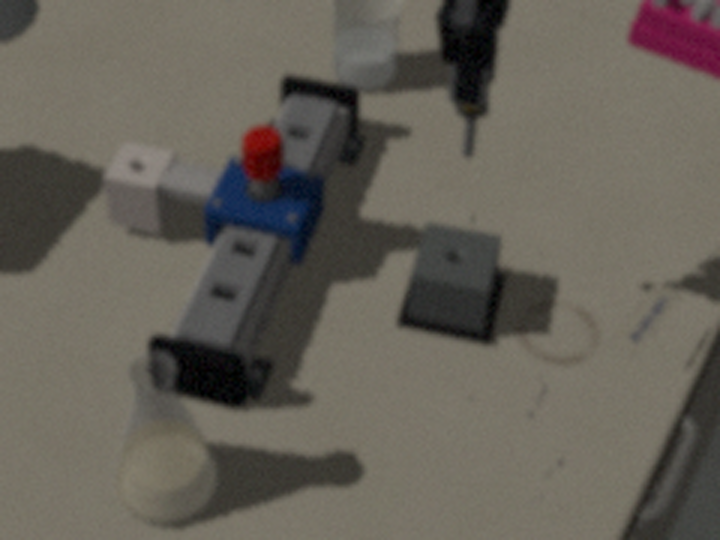

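```bash
python3 - <<'E'
from h import *
to([.650,.1035,.19],RT(15))
E
```

```text
t 5.25 pos [0.4319 0.0609 0.1801] delta tool units [ 5.543  0.377 -0.26 ] mm [221.7  15.1 -10.4]
turn units [-0.007  0.016 -0.007] deg [-0.06  0.14 -0.06]
```

Emit:
jog_arm(
  plan=[
    [[0.92,0.06,-0.2,0,0,0],[0.92,0.06,0,0,0,0],[0.92,0.06,0,0,0,0],[0.92,0.06,0,0,0,0],[0.92,0.06,0,0,0,0],[0.92,0.06,0,0,0,0],[0,0,0,0,0,0],[0,0,0,0,0,0]],
  ],
)

```text
time_s: 6.05
position: [0.6492, 0.1039, 0.1869]
tool_rot: [[0.966, 0.258, -0.004], [0.258, -0.966, 0.0], [-0.004, -0.001, -1.0]]
ft_force: [-0.7, 0.2, -0.7]
grip_width: 0.0149
```

```bash
python3 - <<'E'
from h import *
to([.650,.1035,.19],RT(15))
i,d=vision.get_image("wrist"); save("w4",i); P=cloud("wrist",d); np.savez("/tmp/w4",i=i,d=d,P=P)
c,R,t=cam("wrist"); np.savez("/tmp/w4c",R=R,t=t)
i,d=vision.get_image("top"); save("t4",i[160:300,220:400])
E
```

```text
t 6.05 pos [0.6492 0.1039 0.1869] delta tool units [ 0.016  0.014 -0.079] mm [ 0.6  0.6 -3.1]
turn units [-0.007  0.026 -0.005] deg [-0.06  0.22 -0.05]
```

View pics/w4.png

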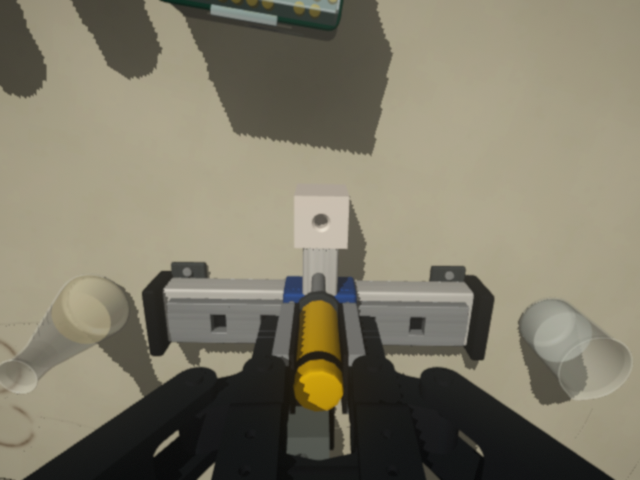

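```bash
python3 - <<'E'
from h import *
for f,zt,win,tcp in(("w3",.045,(275,365,175,270),(.4322,.0609)),("w4",.054,(285,360,185,260),(.6492,.1039))):
    z=np.load(f"/tmp/{f}.npz");P=z["P"];i=z["i"];h=P[...,2]
    u0,u1,v0,v1=win
    m=np.zeros(h.shape,bool); m[v0:v1,u0:u1]=abs(h[v0:v1,u0:u1]-zt)<.004
    r=cv2.minAreaRect(P[m][:,:2].astype(np.float32)*1000); vu=np.argwhere(m)
    cpx=vu.mean(0)
    print(f,"rect",np.round(r[0],2),np.round(r[1],1),round(r[2],2),"rel",np.round(np.array(r[0])-np.array(tcp)*1000,2), "median h",np.median(h[m]), "meanxy",P[m].mean(0))
    g=cv2.cvtColor(i,cv2.COLOR_RGB2GRAY)
    cu,cv=int(cpx[1]),int(cpx[0])
    sub=g[cv-14:cv+15,cu-14:cu+15].astype(int); med=np.median(g[m])
    mm=sub<0.75*med; n,l,s,cc=cv2.connectedComponentsWithStats(mm.astype(np.uint8)); k=1+np.argmax(s[1:,4]); hole=cc[k]+[cu-14,cv-14]
    print("hole px",hole,s[k],"mask c",cpx[::-1])
    # world at plane zt : local plane fit interpolate affine
    A=np.c_[vu[:,1],vu[:,0],np.ones(len(vu))]; X=np.linalg.lstsq(A,P[m],rcond=None)[0]
    w=np.array([hole[0],hole[1],1])@X; print("hole world",np.round(w*1000,2),"rel TCP mm",np.round(w[:2]*1000-np.array(tcp)*1000,2))
E
```

```text
w3 rect [430.78  60.56] [50.8 50.1] 15.01 rel [-1.42 -0.34] median h 0.043816381470565074 meanxy [0.43184808 0.06087515 0.04378222]
hole px [315.47552448 224.16083916] [  6   8  16  12 143] mask c [316.73363383 225.6394076 ]
hole world [432.68  62.02  43.78] rel TCP mm [0.48 1.12]
w4 rect [648.02 100.57] [47.9 38.1] 13.99 rel [-1.18 -3.33] median h 0.05432622706523753 meanxy [0.65039816 0.10115567 0.05425105]
hole px [319.97972973 219.52027027] [  6   3  15  12 148] mask c [321.01575299 225.30592313]
hole world [654.33 102.97  54.29] rel TCP mm [ 5.13 -0.93]
```

```bash
python3 - <<'E'
from h import *
a=[]
for f,(u,v) in(("w3",(316,225)),("w4",(320,221))):
    i=np.load(f"/tmp/{f}.npz")["i"]; a.append(cv2.resize(i[v-35:v+35,u-35:u+35],(400,400),interpolation=cv2.INTER_NEAREST))
save("holes",np.hstack(a))
E
```

```text
(no output)
```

View pics/holes.png

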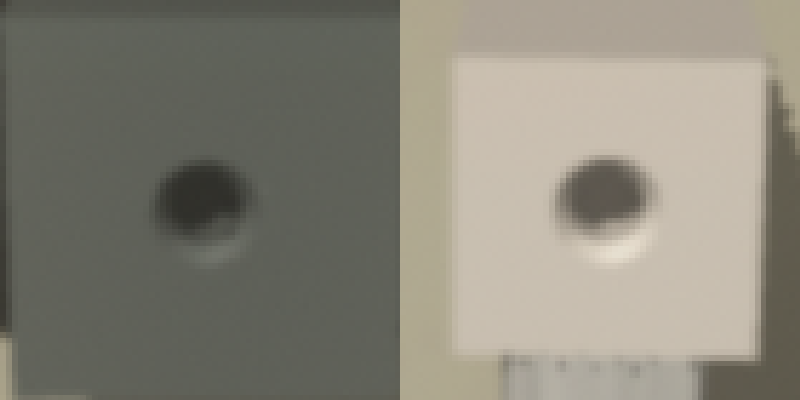

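```bash
python3 - <<'E'
from h import *
e=np.array([.9659,.2588]);n=np.array([-.2588,.9659])
out=[]
for f,zt,win,px,tcp in(("w3",.045,(285,350,195,255),(315.9,226.6),(.4322,.0609)),("w4",.054,(298,344,200,243),(320.6,222.5),(.6492,.1039))):
    z=np.load(f"/tmp/{f}.npz");P=z["P"];h=P[...,2];u0,u1,v0,v1=win
    m=np.zeros(h.shape,bool); m[v0:v1,u0:u1]=abs(h[v0:v1,u0:u1]-zt)<.004
    vu=np.argwhere(m);A=np.c_[vu[:,1],vu[:,0],np.ones(len(vu))]; X=np.linalg.lstsq(A,P[m],rcond=None)[0]
    w=np.array([*px,1])@X; r=w[:2]-tcp; print(f,np.round(w*1000,2),"rel rail axes mm",r@e*1000,r@n*1000); out.append(r)
print("move world mm",(out[1]-out[0])*1000)
o=env.observe();print(o["position"],o["time_s"])
# ray-plane check
c=vision.camera_info("wrist");z=np.load("/tmp/w4c.npz");R,t=z["R"],z["t"]
ray=R.T@np.array([(320.6-c["cx"])/c["fx"],(222.5-c["cy"])/c["fy"],1]);C=-R.T@t
print("ray/plane",C+ray*(.054-C[2])/ray[2])
E
```

```text
w3 [431.06  61.28  43.8 ] rel rail axes mm -0.9984214274672167 0.6594592694955914
w4 [652.46 102.02  54.42] rel rail axes mm 2.6653441453769524 -2.663354034911608
move world mm [ 4.39903809 -2.26145796]
[0.64865677 0.10374212 0.18843215] 6.15
ray/plane [0.65243857 0.10200813 0.054     ]
```

Emit:
jog_arm(
  plan=[
    [[0.115,0.088,0,0,0,0],[0,0,0.7,0,0,0],[0,0,0.7,0,0,0],[0,0,0.3,0,0,0],[0,0,0,0,0,0],[0,0,0,0,0,0]],
  ],
)

```text
time_s: 6.75
position: [0.6555, 0.1015, 0.1227]
tool_rot: [[0.966, 0.258, 0.002], [0.258, -0.966, -0.0], [0.002, 0.001, -1.0]]
ft_force: [-0.0, 0.4, 0.1]
grip_width: 0.0149
```

```bash
python3 - <<'E'
from h import *
to([.654,.1015,.0667],RT(15))
i,d=vision.get_image("wrist"); save("w5",i); 
i2,d=vision.get_image("scene"); save("s5",cv2.resize(i2[210:300,230:350],None,fx=5,fy=5,interpolation=cv2.INTER_CUBIC))
to([.654,.1015,.0667],RT(15))
E
```

```text
t 6.75 pos [0.6555 0.1015 0.1227] delta tool units [-0.038 -0.01   1.399] mm [-1.5 -0.4 56. ]
turn units [ 0.003 -0.012 -0.007] deg [ 0.03 -0.1  -0.06]
t 6.85 pos [0.6556 0.1016 0.1231] delta tool units [-0.044 -0.01   1.409] mm [-1.7 -0.4 56.4]
turn units [ 0.005 -0.018 -0.007] deg [ 0.05 -0.16 -0.06]
```

View pics/w5.png

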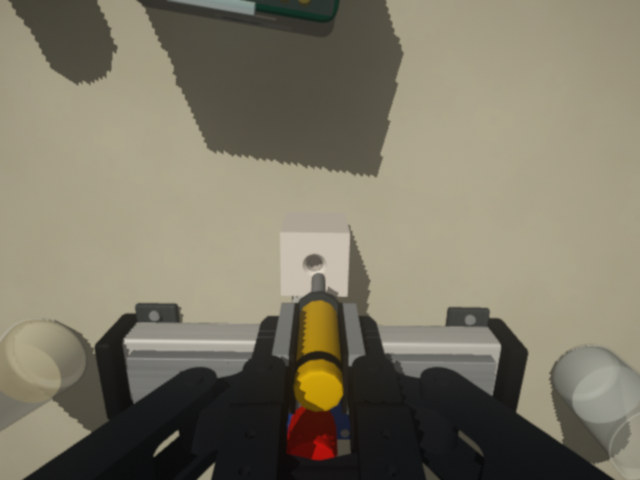

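View pics/s5.png

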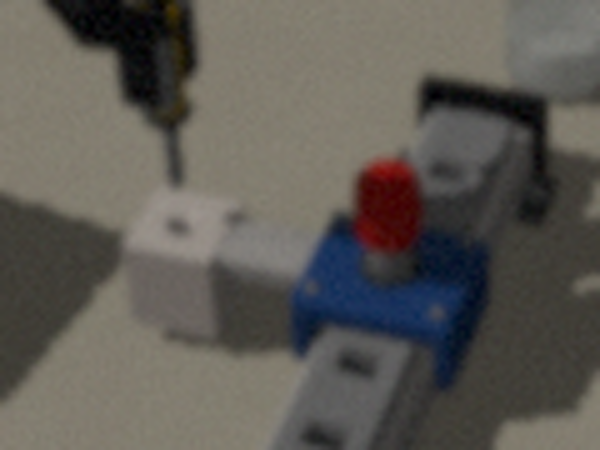

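```bash
python3 - <<'E'
from h import *
i=cv2.imread("pics/w5.png")[:,:,::-1]
save("z5",cv2.resize(i[235:315,270:360],(720,640),interpolation=cv2.INTER_NEAREST)[:600])
E
```

```text
(no output)
```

View pics/z5.png

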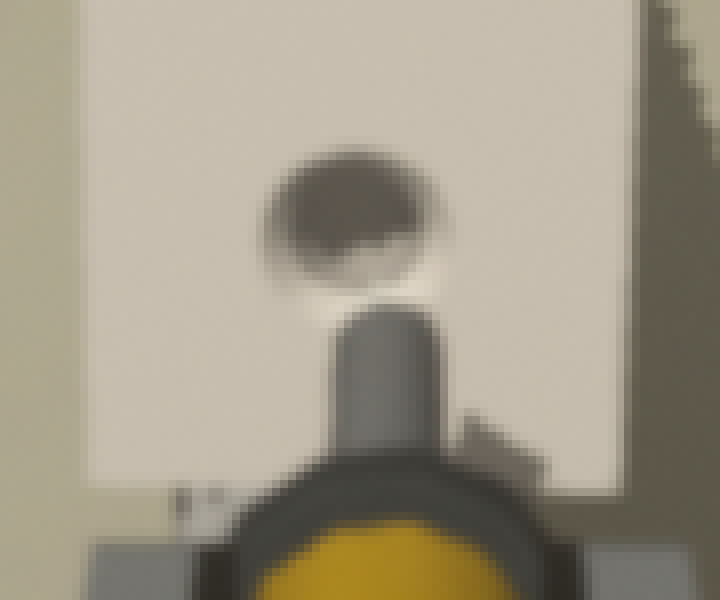

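```bash
python3 - <<'E'
from h import *
c,R,t=cam("wrist");C=-R.T@t; o=env.observe(); T=o["position"]
e=np.array([.9659,.2588]);n=np.array([-.2588,.9659])
def w(u,v,z):
    r=R.T@np.array([(u-c["cx"])/c["fx"],(v-c["cy"])/c["fy"],1]); return C+r*(z-C[2])/r[2]
print(c["cx"],c["cy"],C,T)
H=w(314,263.8,.054);N=w(318.2,274.5,T[2]-.0577+.007)
for k,p in(("hole",H),("tip",N)): r=(p-T)[:2]; print(k,np.round(p*1000,2),"rel TCP e,n",np.round([r@e*1000,r@n*1000],2))
d=(H-N)[:2];print("hole-tip e,n mm",d@e*1000,d@n*1000)
E
```

```text
318.1619965423046 241.08260290661062 [0.73581432 0.12181384 0.26542719] [0.6556307  0.10156208 0.12306866]
hole [653.8  102.27  54.  ] rel TCP e,n [-1.59  1.16]
tip [655.78 100.38  72.37] rel TCP e,n [-0.16 -1.18]
hole-tip e,n mm -1.4239689753769984 2.338020683663962
```

Emit:
jog_arm(
  plan=[
    [[-0.025,-0.048,0,0,0,0],[0,0,0.25,0,0,0],[0,0,0.2,0,0,0],[0,0,0.15,0,0,0],[0,0,0,0,0,0]],
  ],
)

```text
time_s: 7.35
position: [0.6529, 0.1032, 0.0958]
tool_rot: [[0.966, 0.258, -0.003], [0.258, -0.966, 0.0], [-0.002, -0.001, -1.0]]
ft_force: [-0.0, 0.3, -0.1]
grip_width: 0.015
```

```bash
python3 - <<'E'
from h import *
to([.654,.1032,.0667],RT(15))
i,d=vision.get_image("wrist"); save("w6",cv2.resize(i[235:315,270:360],(720,640),interpolation=cv2.INTER_NEAREST)[:600])
o=env.observe();print(o["ft_force"])
E
```

```text
t 7.35 pos [0.6529 0.1032 0.0958] delta tool units [0.028 0.007 0.728] mm [ 1.1  0.3 29.1]
turn units [-0.005  0.016 -0.007] deg [-0.04  0.14 -0.06]
[0.32627043 0.63322514 0.10535318]
```

View pics/w6.png

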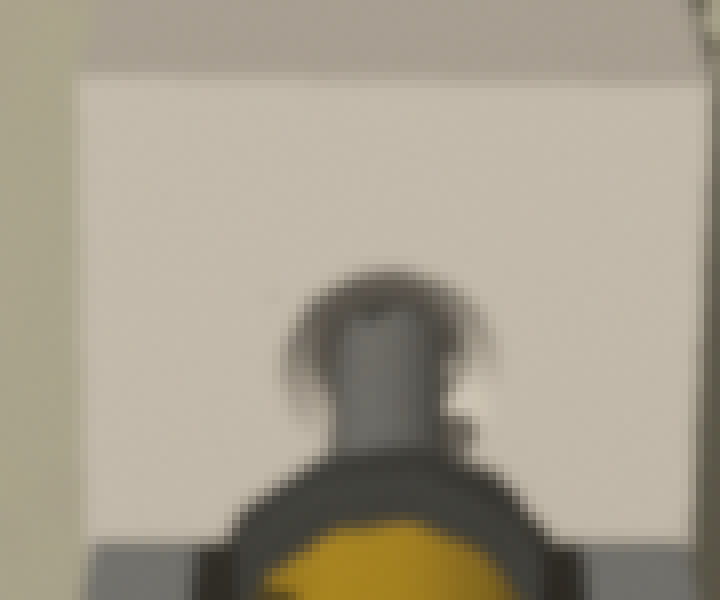

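Emit:
jog_arm(
  plan=[
    [[0,0,0.25,0,0,0],[0,0,0.2,0,0,0],[0,0,0.15,0,0,0],[0,0,0,0,0,0]],
  ],
)

```text
time_s: 7.8
position: [0.653, 0.1032, 0.072]
tool_rot: [[0.966, 0.258, -0.002], [0.258, -0.966, 0.0], [-0.002, -0.001, -1.0]]
ft_force: [0.2, 0.3, -1.0]
grip_width: 0.0151
```

```bash
python3 - <<'E'
from h import *
to([.654,.1032,.0667],RT(15)); print(env.observe()["ft_force"])
E
```

```text
t 7.8 pos [0.653  0.1032 0.072 ] delta tool units [0.025 0.007 0.133] mm [1.  0.3 5.3]
turn units [-0.004  0.014 -0.007] deg [-0.04  0.12 -0.06]
[ 0.21259884  0.32816651 -0.99558733]
```

Emit:
jog_arm(
  plan=[
    [[0,0,0.09,0,0,0],[0,0,0.05,0,0,0],[0,0,0,0,0,0],[0,0,0,0,0,0]],
  ],
)

```text
time_s: 8.2
position: [0.6536, 0.1032, 0.0679]
tool_rot: [[0.966, 0.258, 0.0], [0.258, -0.966, 0.0], [0.0, 0.0, -1.0]]
ft_force: [-0.1, -0.1, 0.1]
grip_width: 0.0149
```

Emit:
jog_arm(
  plan=[
    [[0,0,0.04,0,0,0],[0,0,0,0,0,0],[0,0,0,0,0,0]],
  ],
)

```text
time_s: 8.5
position: [0.6538, 0.1032, 0.0667]
tool_rot: [[0.966, 0.258, 0.001], [0.258, -0.966, -0.0], [0.001, 0.0, -1.0]]
ft_force: [-0.4, -0.0, 4.7]
grip_width: 0.0149
```

Emit:
jog_arm(
  plan=[
    [[0,0,0.03,0,0,0],[0,0,0,0,0,0],[0,0,0,0,0,0]],
  ],
)

```text
time_s: 8.8
position: [0.6539, 0.1032, 0.0666]
tool_rot: [[0.966, 0.258, 0.002], [0.258, -0.966, -0.0], [0.002, 0.001, -1.0]]
ft_force: [-3.4, -0.5, 11.9]
grip_width: 0.015
```

Emit:
jog_arm(
  plan=[
    [[0,0,0,0,0,0],[0,0,0,0,0,0],[0,0,0,0,0,0],[0,0,0,0,0,0],[0,0,0,0,0,0],[0,0,0,0,0,0]],
  ],
  grip=1,
)

```text
time_s: 9.4
position: [0.6534, 0.1032, 0.0648]
tool_rot: [[0.966, 0.258, -0.0], [0.258, -0.966, 0.0], [-0.0, -0.0, -1.0]]
ft_force: [-0.4, -0.2, 0.3]
grip_width: 0.0851
```

Emit:
jog_arm(
  plan=[
    [[0,0,-0.5,0,0,0],[0,0,-0.9,0,0,0],[0,0,-0.9,0,0,0],[-0.6,0,-0.2,0,0,0],[-0.9,0,0,0,0,0],[-0.7,0,0,0,0,0],[0,0,0,0,0,0],[0,0,0,0,0,0]],
  ],
)

```text
time_s: 10.2
position: [0.5687, 0.0805, 0.1654]
tool_rot: [[0.966, 0.258, 0.001], [0.258, -0.966, 0.0], [0.001, 0.0, -1.0]]
ft_force: [0.1, 0.0, -0.0]
grip_width: 0.0856
```

```bash
python3 - <<'E'
from h import *
i,d=vision.get_image("wrist"); save("w7",i); P=cloud("wrist",d)
x,y,h=P[...,0],P[...,1],P[...,2]
m=(h>.097)&(h<.107)&(abs(x-.563)<.03)&(abs(y-.081)<.03)&(i[...,0]>2*i[...,1].astype(int));p=P[m]; print("knob",m.sum(),p.mean(0)); print(cv2.minEnclosingCircle(p[:,:2].astype(np.float32)*1000))
m=(h>.1)&(h<.112)&(abs(x-.653)<.03)&(abs(y-.103)<.03);p=P[m]; print("probe",m.sum(),p.mean(0)); print(cv2.minEnclosingCircle(p[:,:2].astype(np.float32)*1000))
to([.567,.0805,.068],RT(15))
i,d=vision.get_image("scene"); save("s7",cv2.resize(i[200:300,230:350],None,fx=5,fy=5,interpolation=cv2.INTER_CUBIC))
E
```

```text
knob 1587 [0.56752192 0.08032965 0.10097425]
((566.6478881835938, 79.86637115478516), 12.959921836853027)
probe 921 [0.65365229 0.10188259 0.10510879]
((653.5752563476562, 101.70721435546875), 8.095348358154297)
t 10.25 pos [0.5692 0.0805 0.1652] delta tool units [-0.055 -0.014  2.43 ] mm [-2.2 -0.6 97.2]
turn units [ 0.002 -0.007 -0.008] deg [ 0.02 -0.06 -0.06]
```

View pics/w7.png

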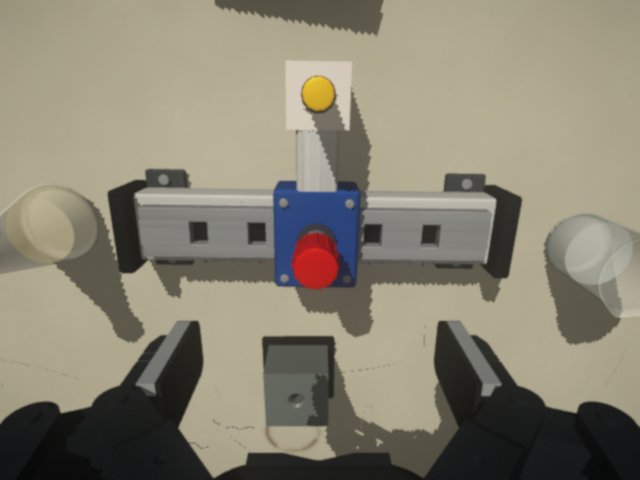

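View pics/s7.png

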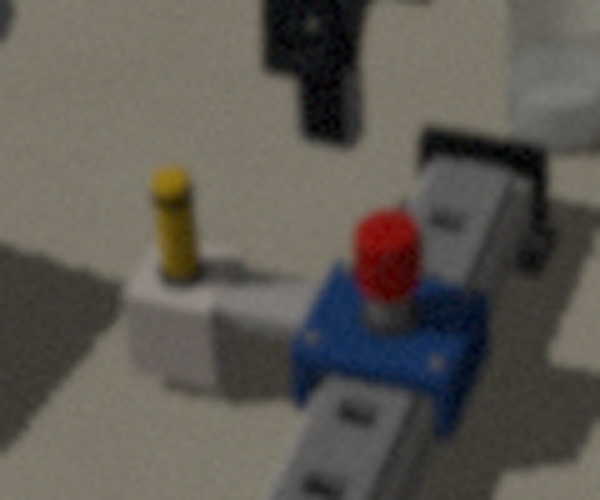

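Emit:
jog_arm(
  plan=[
    [[-0.058,-0.015,0.7,0,0,0],[0,0,0.9,0,0,0],[0,0,0.6,0,0,0],[0,0,0.2,0,0,0],[0,0,0,0,0,0],[0,0,0,0,0,0]],
  ],
)

```text
time_s: 10.9
position: [0.567, 0.0806, 0.0699]
tool_rot: [[0.966, 0.258, 0.002], [0.258, -0.966, -0.0], [0.002, 0.001, -1.0]]
ft_force: [0.2, -0.0, 1.0]
grip_width: 0.0853
```

Emit:
jog_arm(
  plan=[
    [[0,0,0,0,0,0],[0,0,0,0,0,0],[0,0,0,0,0,0],[0,0,0,0,0,0],[0,0,0,0,0,0],[0,0,0,0,0,0],[0,0,0,0,0,0]],
  ],
  grip=-1,
  squeeze=50,
)

```text
time_s: 11.6
position: [0.5662, 0.0805, 0.0695]
tool_rot: [[0.966, 0.258, 0.001], [0.258, -0.966, -0.0], [0.001, 0.0, -1.0]]
ft_force: [-1.1, 0.1, 5.4]
grip_width: 0.0248
```

Emit:
jog_arm(
  plan=[
    [[0,0,-0.15,0,0,0],[0,0,-0.16,0,0,0],[0,0,0,0,0,0],[0,0,0,0,0,0],[0,0,0,0,0,0]],
  ],
)

```text
time_s: 12.1
position: [0.5661, 0.0805, 0.0811]
tool_rot: [[0.966, 0.258, -0.0], [0.258, -0.966, -0.0], [-0.0, -0.0, -1.0]]
ft_force: [1.6, -0.9, -4.7]
grip_width: 0.0248
```

```bash
python3 - <<'E'
from h import *
i,d=vision.get_image("scene"); save("s8",cv2.resize(i[200:300,230:350],None,fx=5,fy=5,interpolation=cv2.INTER_CUBIC))
o=env.observe(); print(o["position"],o["ft_force"],o["grip_width"])
E
```

```text
[0.5660709  0.08046156 0.0810811 ] [ 2.89938801 -0.53478098 -4.72296456] 0.02474431356417969
```

View pics/s8.png

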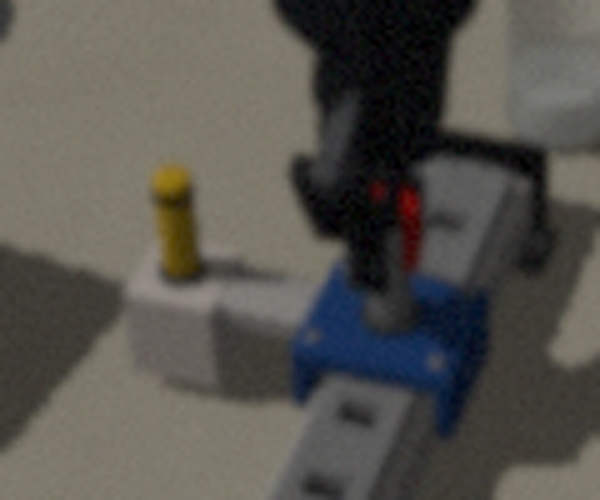

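Emit:
jog_arm(
  plan=[
    [[0,-0.15,0,0,0,0],[0,-0.3,0,0,0,0],[0,-0.3,0,0,0,0],[0,-0.25,0,0,0,0],[0,0,0,0,0,0],[0,0,0,0,0,0]],
  ],
)

```text
time_s: 12.75
position: [0.5557, 0.1211, 0.0815]
tool_rot: [[0.966, 0.259, 0.001], [0.259, -0.966, 0.002], [0.001, -0.001, -1.0]]
ft_force: [3.7, 3.7, -5.1]
grip_width: 0.0243
```

```bash
python3 - <<'E'
from h import *
o=env.observe(); p=o["position"]; n=np.array([-.2588,.9659]); print(p,o["ft_force"],o["grip_width"],"moved",(p[:2]-[.5661,.0805])@n)
i,d=vision.get_image("top"); save("t9",cv2.resize(i[170:290,230:390],None,fx=4,fy=4,interpolation=cv2.INTER_CUBIC))
i,d=vision.get_image("wrist"); save("w9",i);np.savez("/tmp/w9",i=i,P=cloud("wrist",d))
E
```

```text
[0.55571038 0.12110271 0.08154366] [ 3.66764635  3.71413601 -5.11682193] 0.024263209218070094 moved 0.04190699258820952
```

View pics/w9.png

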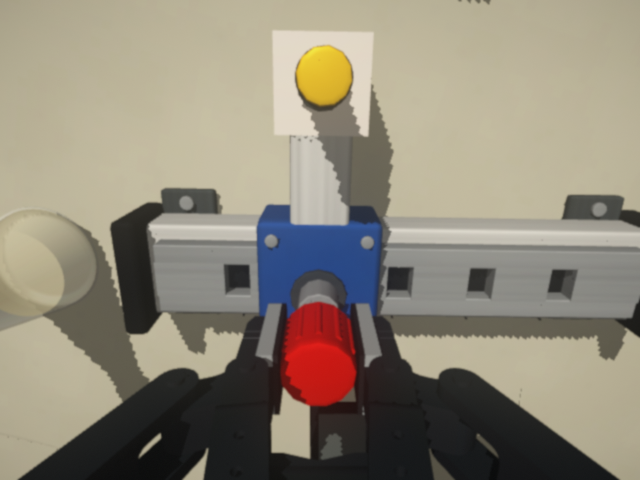

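View pics/t9.png

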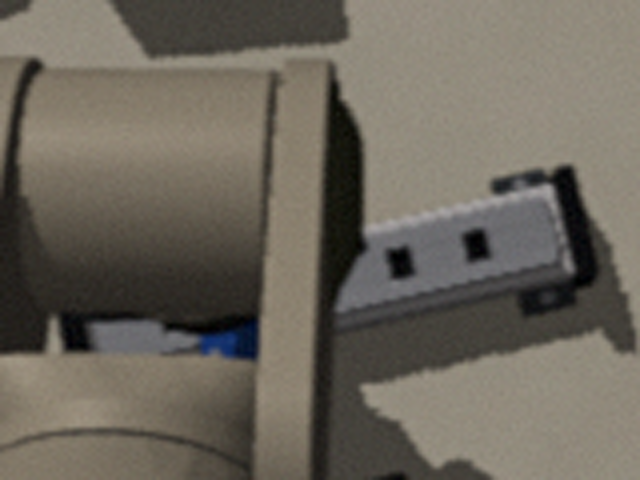

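Emit:
jog_arm(
  plan=[
    [[0,0,0.1,0,0,0],[0,0,0.1,0,0,0],[0,0,0.1,0,0,0],[0,0,0,0,0,0],[0,0,0,0,0,0],[0,0,0,0,0,0]],
  ],
)

```text
time_s: 13.45
position: [0.556, 0.1199, 0.0696]
tool_rot: [[0.966, 0.258, 0.001], [0.258, -0.966, 0.001], [0.001, -0.0, -1.0]]
ft_force: [4.0, 3.7, -2.2]
grip_width: 0.025
```

```bash
python3 - <<'E'
from h import *
for k in range(2):
    i,d=vision.get_image("wrist")
    o=env.observe(); p=o["position"]; n=np.array([-.2588,.9659]); print(p,o["ft_force"],o["grip_width"],"moved",(p[:2]-[.5661,.0805])@n)
save("w10",i)
E
```

```text
[0.5560251  0.11992036 0.06956339] [ 4.15179272  4.08109234 -0.6039119 ] 0.02484109385583973 moved 0.040683511308205786
[0.55599427 0.11991975 0.06956758] [ 4.95352868  2.57871674 -2.00368232] 0.02460235493061876 moved 0.04069089560743855
```

View pics/w10.png

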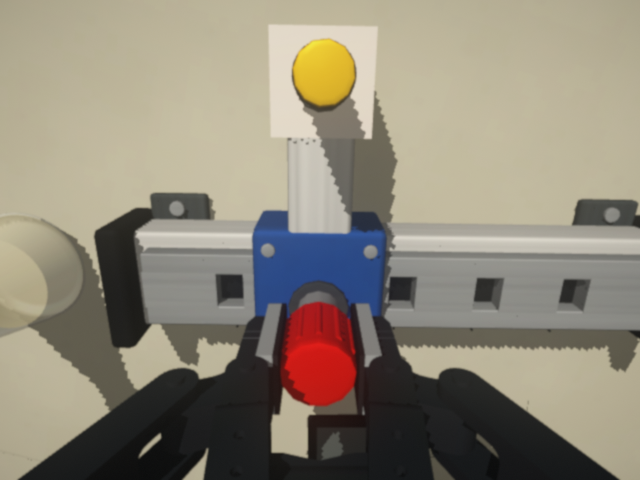

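Emit:
jog_arm(
  plan=[
    [[0,0,0.05,0,0,0],[0,0,0,0,0,0],[0,0,0,0,0,0],[0,0,0,0,0,0]],
  ],
)

```text
time_s: 13.95
position: [0.5563, 0.1197, 0.0694]
tool_rot: [[0.966, 0.258, 0.003], [0.258, -0.966, 0.0], [0.003, 0.0, -1.0]]
ft_force: [-0.5, 1.3, 14.3]
grip_width: 0.0245
```

```bash
python3 - <<'E'
from h import *
P=None
i,d=vision.get_image("wrist");P=cloud("wrist",d);save("w11",i)
x,y,h=P[...,0],P[...,1],P[...,2]
m=(h>.1)&(h<.112)&(i[...,0]>i[...,2]*1.8)&(x>.6);p=P[m]; print("probe",m.sum(),p.mean(0),cv2.minEnclosingCircle(p[:,:2].astype(np.float32)*1000))
i,d=vision.get_image("scene"); save("s11",cv2.resize(i[180:380,220:380],None,fx=3,fy=3,interpolation=cv2.INTER_CUBIC))
P=cloud("scene",d)
for q in("flask","beaker"):
    for r in spotter.trace("scene",q)[:1]:
        m=r["pixels"]&(d>0); print(q,r["score"],r["rect"],np.median(P[m],0))
o=env.observe(); print(o["position"],o["ft_force"],o["grip_width"],o["time_s"],o["qvel"])
E
```

```text
probe 3348 [0.64356328 0.14040903 0.10538381] ((643.5523681640625, 140.5596923828125), 7.987081050872803)
flask 0.66 [257.3, 315.6, 289.5, 372.2] [0.50372949 0.28489477 0.04482486]
beaker 0.96 [330.9, 193.2, 352.9, 230.5] [ 0.59739871 -0.10915527  0.0470579 ]
[0.5563337  0.11970583 0.06936416] [-0.94562522  0.33657861 14.04085473] 0.02471562231920519 14.15 [ 0.04415879 -0.02346038 -0.03285442  0.00329766  0.15379523  0.03136059]
```

View pics/s11.png

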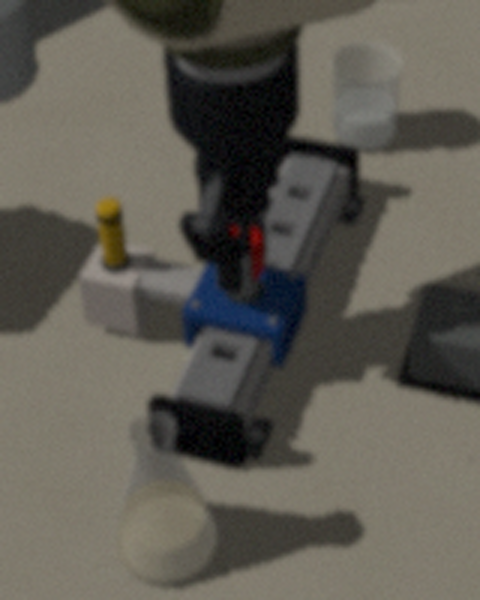

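```bash
python3 -c "
from h import *
print(close_job())"
```

```text
the job is handed in; nothing more can be done
None
```

I put the probe in the slide's socket, moved the slide to the next slot towards the flask (+y), and handed the job in with the gripper still holding the knob. No verdict was reported, and the robot's clock stood at about 14.2 s of the 48 s allowed.

- **Probe:** It sits fully home. Under about 12 N it stopped at the expected height, its handle top measured 105 mm above the worktop against 106 mm nominal, and it stood upright and unheld. It then travelled with the slide.
- **Lock:** I lifted the pin about 11.5 mm, judged from the 4.7 N spring pull. Before hand-in it met a hard stop under about 14 N, at the same gripper height as when I first gripped the knob. That means the pin is fully down.
- **Slide:** The probe's measured position moved 40.1 mm along the rail. In the wrist picture the slide's centre was about 1 mm off the slot's centre.
- **Knob:** The jaws stayed closed on it at about 25 mm opening, with the squeeze set to 50 N.
- **Flask and beaker:** Their measured positions were unchanged to within about 1 mm.

**Disagreement:** the top and wrist cameras differed by about 3 mm in y. I used the wrist camera with a direct comparison of needle tip and hole, and the needle went in with almost no force.

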